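Fit a saw-stand transport wheel and lock it with an R-clip

TASK

Fit the loose transport wheel on the saw stand's upright axle, hub right down on its shoulder, then lock it: push the R-clip's straight leg through the axle's cross hole until the bow springs over the axle and the clip sits fully home. The axle may have turned in its sleeve, so feel for the hole with a light touch and never force the leg against the axle. Let go of both when done, and leave the chisel, hammer and offcut where they lie.

Things in the scene. Friction and masses are not known exactly. Their poses are not given: they have to be found in the camera images.
- stand: Wheel end of a folding saw stand's leg: grey 40 x 40 mm tube, 340 mm long, held fast on the bench by a black holdfast hook (119 mm high, 165 mm along x), with an upright steel axle. Origin on the bench under the axle; x along the tube towards its far end (its near end is 64 mm behind the axle), z up. The axle's foot plate, 100 x 84 mm, has its top 46 mm high.
- hole (a point): Centre of the axle's cross hole, on the axle's axis, 124.5 mm above the bench. Axle 20 mm thick, top 140 mm high, bevelled 3 mm. Hole 6.6 x 6.6 mm, level, right through. The axle fits stiffly in its sleeve but can turn (0.1 N m), so the hole may lie up to 1.05 rad either way from the stand's x. This point's axes are the stand's and do not show that angle: find it by touch or sight.
- shoulder (a point): Centre of the top of the 34 mm sleeve round the axle's foot, 58 mm above the bench, on the axle's axis: the wheel's hub stands on it. The hub's upper end is then 118 mm high, the tyre's upper side 104 mm.
- wheel: Loose black wheel lying flat, 0.4 to 0.65 kg: rubber tyre 125 mm across and 32 mm wide; round hub 46 mm across and 60 mm long, standing 14 mm proud of the tyre on both sides, with a 22 mm bore. Both sides are alike. Origin at the centre of the hub's lower end, z up along the bore.
- clip: R-clip of 5 mm bright steel wire, 108 mm long, flat on the bench. Origin: centre of its coil in the leg's plane, 2.5 mm above the bench. Coil 25 mm wide over y, two turns, from 2.5 mm below to 7.5 mm above the origin; its sides run on straight to x = 13 mm, good to grip. x along the straight leg, which lies at y = -10 mm; the sprung bow is on the +y side. Leg and axle are oiled, slippery.
- leg_tip (a point): Tip of the clip's straight leg, at x = 95, y = -10 mm in the clip; the last 5 mm are a 3.6 mm thin rounded nose, easily bent: 20 N on it is too much. Aimed straight at the axle's axis it meets solid axle with the coil's centre 105 mm short of the axis (measured along the leg), comes out at the far side at 85 mm, and the clip is home at 46 mm.
- bow_seat (a point): Centre of the bow's round curve, x = 46, y = -10 mm in the clip while relaxed: on the axle's axis at hole height when the clip is home. With the leg through, the bow's flared end meets the axle when the coil is about 80 mm short of the axis; it rides up from 70 to 58 mm against 4 to 12 N of push, then springs over and pulls the clip home. Its steep back stops the clip there.
- chisel: Wood chisel lying on the bench, 257 mm long, wooden handle 28 mm thick; origin under its middle, blade towards x. Leave it.
- hammer: Joiner's hammer with a wooden handle lying on the bench, about 260 mm long. Leave it.
- offcut: Plywood offcut, 70 x 110 x 18 mm, flat on the bench nearest the robot; origin under its middle. Leave it.
Not all that is in view belongs to the job. What is shaped like the wheel but yellow is not meant.

How it is judged (in metres and radians):
On the way, in this order (a step that is already met when the one before it is completed fails the run):
1. the wheel is on the axle with its hub down on the shoulder (distance between wheel and shoulder below 0.004 m and angle between the z axis of wheel and the z axis of stand, either way round below 0.06 rad), for 0.2 s.
2. the clip's leg is through the axle and its bow has sprung over, clip home (distance between bow_seat and hole below 0.003 m and y of hole in the frame of clip between -0.013 and -0.007 m), for 0.2 s.
At the end, for the whole second after the job is handed in: The wheel's hub stands on the shoulder (within 4 mm, square within 0.06 rad) and the clip is home: its leg through the cross hole and the centre of its bow within 3 mm of the hole's centre. Both are released and at rest (all of step 1 and all of step 2 and linear speed of each of clip, wheel below 0.02 m/s); the robot touches nothing.
It fails at once if the nose of the clip's leg is forced against the axle or stand (over 20 N) (contact force between clip_c17 and stand above 20 N).
It fails at once if the clip is forced against the stand or its axle (over 40 N) (contact force between clip and stand above 40 N).
It fails at once if the chisel is pushed away (over 30 mm) (distance of chisel from where it was at the start of the episode above 0.03 m).
It fails at once if the hammer is pushed away (over 30 mm) (distance of hammer from where it was at the start of the episode above 0.03 m).
It fails at once if the offcut is pushed away (over 30 mm) (distance of offcut from where it was at the start of the episode above 0.03 m).
It also fails if it takes over 72 s, if anything falls off the work surface, if the arm or the gripper's body presses on something with over 40 N, if the wrist force passes 120 N, or if a joint passes its speed limit or range.

ROBOT

A 6-joint arm with a two-finger parallel gripper is mounted at the origin on the work surface. World frame = base frame: x ahead of the robot, y to its left, z up, the work surface at z = 0. Lengths are in m, angles in degrees, forces in N, time in s.
With the tool pointing down it reaches from about 0.375 to 0.9 m from the base axis. Payload 3.1 kg.
Tool frame: the origin (TCP) lies on the centre line of the jaws, within the pads' length; the fingertips stand 25 mm ahead of it and the grasp point (between the pads) lies 6 mm ahead of it; y points along the fingers, x is the direction in which the jaws open and shut, and the axes are right-handed (so a half turn about y gives the same grasp; the last joint's range is limited). The gripper opens to 87 mm and grips with 3 to 60 N. Pads are 19 mm wide; open, the fingers measure 117 mm over their backs; the gripper's body (75 mm by 190 mm) begins 51 mm behind the grasp point.
Start: joints at [53.486, 30.224, 82.088, -0, 67.689, -10.227], TCP at [0.277, 0.56, 0.248] pointing down, gripper open.
Joint ranges: [-176.69, 176.69], [-43.24, 126.21], [12.49, 139.97], [-82, 262], [0, 151.66], [-163.58, 163.58]. Speed limits (degrees/s): [159.86, 159.86, 180, 180, 180, 180].

INTERFACE

Orientations are given as a 3x3 rotation matrix whose columns are the frame's x, y, z axes.
In Python, from rig import * gives the robot as it stands.
- The arm moves only by the tool play_rows, never from a script. Its argument "commands" is a list of rows, each a list of 2 entries, a list of its own where there are three numbers: the shift along the world's x, y, z in m, then the turn, a rotation vector about the world's x, y, z in rad. A call has 1 to 10 rows; each row is the pose to reach, as a shift and turn from the pose commanded when the call began; what a row does not reach only later rows make up. A row lasts 1/8 s, in which the tool goes at most 62.5 mm and 10.7 degrees, less where a joint would pass 70% of its speed; a pose out of reach is approached as far as the arm can. A call with a gripper value outside its range is refused whole. "gripper" is the finger opening in m, from 0 to 0.087, set as the call begins (left out, the last holds). The fingers move at their own pace and stop on an object; the grip force is fixed at half the most. Time passes only in rows, so rows that repeat a pose let the fingers close. It gives the time, the measured TCP pose, the force and the opening at its end, in the units of the state.
- read_state(): the state, without advancing time (a new reading comes with each control period).
- capture(name): name is "side" or "top"; returns a dict with "frame" (420x560x3 uint8, red, green, blue), "depth" (420x560 float32, m along the optical axis (not along the pixel's ray), 0 where there is no reading), "mtx" (3x3 intrinsics, pixels), "cam_to_world" (4x4, takes a point from camera to world coordinates). Camera axes: x right, y down, z forward; pixel columns grow to the right and rows downward; lengths in m; the calibration is good to about 2 mm. A picture is of the moment at which its call begins.
- hand_in(): hands the job in, once; it reports no verdict.
The state is a dict: "time_s": time; "joint_positions": joint angles; "qvel": joint speeds; "tau": joint torques, N m; "position": TCP position; "tcp_rot": TCP orientation; "force": force on the tool from outside, world axes, zero at the start; "moment": the same for the moment, N m; "opening": opening from 0.0 (shut) to 1.0 (fully open).
Only numpy, scipy, OpenCV 4.12 (cv2) and the standard library are available. Lean on these libraries where they do the work, as an engineer would, in place of code of your own. Each camera call takes 0.05 s, during which the arm holds its last target. There are 200 camera calls.

## Working session

There is one attempt and no reset: what is moved stays moved. The work goes in short steps, Python scripts to look and compute and a tool call to move; the robot and the scene stay as the last step left them, time stands still between calls to the robot, and variables do not carry over. Pictures are saved under pics/ and viewed, about 8 in all and at most 12, crops included, and the job is handed in when it is done.

Besides the shell and the picture viewer there is one more tool, called as name(argument=value, ...) on one line, values as JSON. play_rows: Moves the arm, as the interface text tells. Its arguments: {"type":"object","properties":{"commands":{"type":"array"},"gripper":{"type":"number"}},"required":["commands"]}

```bash
ls; mkdir -p pics; cat > h.py <<'E'
from rig import *
import numpy as np, cv2
np.set_printoptions(precision=4,suppress=True)
def cap(n,save=None):
    c=capture(n)
    if save: cv2.imwrite('pics/'+save,c['frame'][:,:,::-1])
    return c
def ray(c,u,v,z):
    M=c['cam_to_world'];d=M[:3,:3]@np.linalg.solve(c['mtx'],[u,v,1]);o=M[:3,3]
    return o+d*(z-o[2])/d[2]
def pts(c):
    h,w=c['depth'].shape;v,u=np.mgrid[:h,:w];D=c['depth']
    P=np.stack([u,v,np.ones_like(u)],-1)@np.linalg.inv(c['mtx']).T*D[...,None]
    return P@c['cam_to_world'][:3,:3].T+c['cam_to_world'][:3,3]
def proj(c,p):
    M=np.linalg.inv(c['cam_to_world']);q=c['mtx']@(M[:3,:3]@np.array(p)+M[:3,3]);return q[:2]/q[2]
E
python3 - <<'E'
from h import *
a=cap('top','top0.png');b=cap('side','side0.png')
for c in(a,b): print(c['mtx'],c['cam_to_world'])
import pickle;pickle.dump((a,b),open('c0.pkl','wb'))
s=read_state();print(s)
both=np.hstack([a['frame'],b['frame']])[:,:,::-1]
E
```

```text
pics
[[539.556    0.     267.986 ]
 [  0.     539.556  209.1302]
 [  0.       0.       1.    ]] [[ 0.0104 -0.9937  0.1119  0.3241]
 [-0.9999 -0.0107 -0.0013  0.0731]
 [ 0.0025 -0.1119 -0.9937  1.7371]
 [ 0.      0.      0.      1.    ]]
[[381.2215   0.     285.5648]
 [  0.     381.2215 208.615 ]
 [  0.       0.       1.    ]] [[ 0.9896 -0.1097  0.0933  0.3968]
 [-0.144  -0.7555  0.6391 -0.652 ]
 [ 0.0003 -0.6459 -0.7634  0.9518]
 [ 0.      0.      0.      1.    ]]
{'time_s': 0.1, 'joint_positions': array([ 53.4844,  30.2749,  82.1504,   0.0001,  67.6864, -10.2278]), 'qvel': array([-0.0721, -0.1365, -0.1037, -0.0403,  0.0274,  0.0168]), 'tau': array([ -0.0003, -44.0991, -17.7148,   0.0635,   0.0535,  -0.    ]), 'position': array([0.2764, 0.5599, 0.2466]), 'tcp_rot': array([[ 0.4429, -0.0012, -0.8966],
       [ 0.8966, -0.0016,  0.4429],
       [-0.0019, -1.    ,  0.0003]]), 'force': array([ 0.4329, -0.8878,  0.326 ]), 'moment': array([-0.0039,  0.0288, -0.0389]), 'opening': 0.996304150662534}
```

View pics/top0.png

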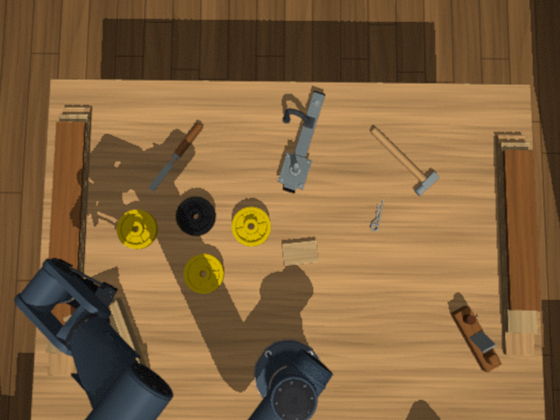

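View pics/side0.png

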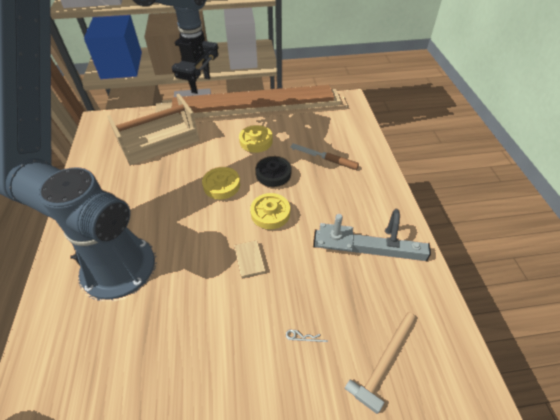

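Top view: stand axle at about (296,168), black wheel (196,216), clip (376,215), offcut (300,252). In the side view: axle (338,222), wheel (273,171), clip (305,337). Now I'll measure these and zoom in on the axle and clip.

```bash
python3 - <<'E'
from h import *
import pickle
a,b=pickle.load(open('c0.pkl','rb'))
# wheel: black mask
for c,roi,n in((a,(165,185,230,245),'top'),(b,(245,145,300,195),'side')):
    x0,y0,x1,y1=roi;f=c['frame'][y0:y1,x0:x1].astype(int)
    m=(f.max(2)<75).astype(np.uint8)
    k=max(cv2.findContours(m,0,cv2.CHAIN_APPROX_NONE)[0],key=cv2.contourArea)
    e=cv2.fitEllipse(k);u,v=e[0][0]+x0,e[0][1]+y0
    print(n,'wheel ell',u,v,e[1],'at z=.04',ray(c,u,v,.04))
for c,n in((a,'top'),(b,'side')):
    P=pts(c)
    m=(P[...,2]>.125)&(P[...,2]<.15)&(abs(P[...,0]-.5)<.15)&(abs(P[...,1]-.0)<.12)
    vv,uu=np.nonzero(m);print(n,'axle top',len(uu),list(zip(uu,vv))[:40]);print(P[m][:40])
    m=(P[...,2]>.03)&(P[...,2]<.075)&(abs(P[...,0]-.45)<.08)&(abs(P[...,1]-.15)<.4)
    # wheel hub top
    m=(P[...,2]>.052)&(P[...,2]<.066)&(c['frame'].max(2)<90)&(P[...,0]<.6)&(P[...,0]>.3)&(P[...,1]>.1)&(P[...,1]<.35)
    print('hub',m.sum(),P[m].mean(0) if m.any() else '')
    # stand tube top
    m=(abs(P[...,2]-.04)<.006)&(P[...,0]>.55)&(P[...,0]<.85)&(abs(P[...,1])<.13)
    Q=P[m][:,:2];print('tube',len(Q),cv2.fitLine(Q.astype(np.float32),cv2.DIST_HUBER,0,.01,.01).ravel() if len(Q) else '')
def crop(c,x,y,w,s): 
    f=c['frame'][y:y+w,x:x+w,::-1];return cv2.resize(f,(400,300*0+400),interpolation=cv2.INTER_CUBIC)
im=np.hstack([crop(b,318,200,45,0),crop(b,280,315,50,0)])
im=im
cv2.imwrite('pics/z1.png',im)
im=np.hstack([crop(a,275,145,45,0),crop(a,352,192,45,0)])
cv2.imwrite('pics/z2.png',im)
E
```

```text
top wheel ell 195.00479316711426 215.60006523132324 (38.71196365356445, 39.107913970947266) at z=.04 [0.4923 0.3012 0.04  ]
side wheel ell 273.08463287353516 171.05119132995605 (29.783382415771484, 35.319313049316406) at z=.04 [0.4902 0.284  0.04  ]
top axle top 36 [(np.int64(294), np.int64(163)), (np.int64(295), np.int64(163)), (np.int64(296), np.int64(163)), (np.int64(297), np.int64(163)), (np.int64(293), np.int64(164)), (np.int64(294), np.int64(164)), (np.int64(295), np.int64(164)), (np.int64(296), np.int64(164)), (np.int64(297), np.int64(164)), (np.int64(298), np.int64(164)), (np.int64(293), np.int64(165)), (np.int64(294), np.int64(165)), (np.int64(295), np.int64(165)), (np.int64(296), np.int64(165)), (np.int64(297), np.int64(165)), (np.int64(298), np.int64(165)), (np.int64(293), np.int64(166)), (np.int64(294), np.int64(166)), (np.int64(295), np.int64(166)), (np.int64(296), np.int64(166)), (np.int64(297), np.int64(166)), (np.int64(298), np.int64(166)), (np.int64(293), np.int64(167)), (np.int64(294), np.int64(167)), (np.int64(295), np.int64(167)), (np.int64(296), np.int64(167)), (
[... 3118 characters left out ...]
377]
 [ 0.6471 -0.0167  0.1347]
 [ 0.6287 -0.0132  0.1293]
 [ 0.6304 -0.0164  0.1328]
 [ 0.6325 -0.0185  0.135 ]
 [ 0.6346 -0.0205  0.1372]
 [ 0.6375 -0.0205  0.1366]
 [ 0.6392 -0.0235  0.14  ]
 [ 0.6433 -0.0203  0.1353]
 [ 0.6467 -0.0191  0.1332]
 [ 0.6285 -0.015   0.1271]
 [ 0.6292 -0.0208  0.1341]
 [ 0.6313 -0.0231  0.1365]
 [ 0.6343 -0.0227  0.1355]
 [ 0.6369 -0.0235  0.1361]
 [ 0.6399 -0.023   0.1349]
 [ 0.6426 -0.0235  0.135 ]
 [ 0.6482 -0.0167  0.1256]
 [ 0.63   -0.0201  0.1287]
 [ 0.6319 -0.0227  0.1315]
 [ 0.6347 -0.0229  0.1313]
 [ 0.6375 -0.0231  0.1311]
 [ 0.6405 -0.0228  0.1301]
 [ 0.6436 -0.0221  0.1287]]
hub 90 [0.4915 0.2949 0.0575]
tube 1235 [ 0.9574 -0.2886  0.7175 -0.0446]
```

View pics/z1.png

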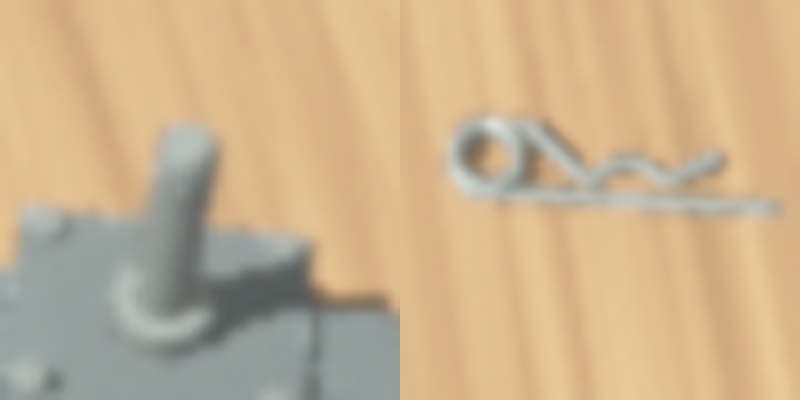

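View pics/z2.png

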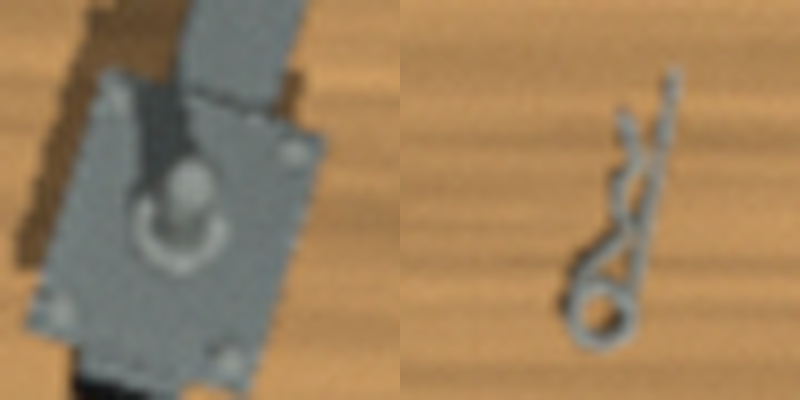

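Views show the axle plain from both cameras (no hole seen) and the clip flat with its coil towards the robot and its bow on the +y side. I'm moving above the wheel now.

play_rows(commands=[[[0.06,-0.07,-0.02],[0,0,0]],[[0.12,-0.14,-0.05],[0,0,0]],[[0.17,-0.2,-0.08],[0,0,0]],[[0.214,-0.259,-0.1],[0,0,0]],[[0.214,-0.259,-0.1],[0,0,0]],[[0.214,-0.259,-0.13],[0,0,0]],[[0.214,-0.259,-0.13],[0,0,0]],[[0.214,-0.259,-0.13],[0,0,0]]], gripper=0.087)

```text
time_s: 1.1
position: [0.4904, 0.3016, 0.1175]
tcp_rot: [[0.443, -0.001, -0.896], [0.896, 0.0, 0.443], [-0.0, -1.0, 0.001]]
force: [0.1, 0.1, -1.1]
opening: 0.996
```

```bash
python3 - <<'E'
from h import *
import pickle
a,b=pickle.load(open('c0.pkl','rb'))
s=read_state();print(s['time_s'],s['position'],s['force'])
for c,q,n in((a,((374.7,227.1),(383.05,200.1)),'top'),(b,((291,334.6),(327.25,341)),'side')):
    k=ray(c,*q[0],.005);t=ray(c,*q[1],.0025);d=(t-k)[:2];h=np.degrees(np.arctan2(d[1],d[0]))+np.degrees(np.arctan2(10,95))
    print(n,'coil',k,'tip',t,'len',np.hypot(*d),'heading',h)
print(ray(a,195.0,215.6,.046), ray(a,295.6,165.4,.14), ray(b,338.5,216.5,.14))
# axle edges by column/row profile (top) and hub profile
print(a['frame'][158:174,288:304].mean(2).astype(int))
print(b['frame'][210:232,328:350].mean(2).astype(int))
E
```

```text
1.1 [0.4904 0.3016 0.1175] [ 0.1408  0.1115 -1.134 ]
top coil [ 0.4647 -0.2735  0.005 ] tip [ 0.553  -0.3021  0.0025] len 0.09281929314282035 heading -11.950167265205122
side coil [ 0.4658 -0.2765  0.005 ] tip [ 0.5539 -0.305   0.0025] len 0.09258943330329421 heading -11.9075222317851
[0.4917 0.3004 0.046 ] [ 0.6372 -0.0107  0.14  ] [ 0.6356 -0.0212  0.14  ]
[[115 111  83  64  65  62  62  63  93 113 116 112 115 111 110 124]
 [116 115  94  65  62  65  65  66  95 114 116 114 112 110 112 114]
 [115 117  94  64  61  62  65  64  82 106 115 111 113 111 111 112]
 [116 115  94  65  65  65  64  62  66  94 112 112 115 113 113 111]
 [117 117  95  65  60  64  64  73  84  94 106 110 115 114 112 114]
 [117 116  95  67  63  65  78 109 122 118 105 104 112 114 113 110]
 [117 117  95  68  63  73 108 138 143 143 123 102 110 115 111 112]
 [118 107  83  66  68  85 122 140 146 146 132 110 109 112 110 110]
 [114  94  75  78  76  87 122 140 142 143 133 115 111 112 112 113]
 [116  94  96 114  90  90 113 131 136 139 124 117 113 112 112 110]
 [112  98 118 139 106  93 109 120 123 119 112 118 115 114 113 112]
 [
[... 1680 characters left out ...]
1 108 115 147 171 175 176 177
  180 180 179 179]
 [158 162 166 163 161 157 154 150 143 132 119 107 115 146 163 168 168 166
  176 181 180 179]
 [158 158 158 158 156 151 151 149 142 131 117 107 115 145 157 160 159 158
  166 177 177 178]
 [157 157 157 156 156 152 151 149 140 128 114 106 118 146 156 156 155 156
  159 165 172 178]
 [157 156 156 157 157 154 151 147 138 125 112 106 120 147 155 155 155 156
  156 158 163 167]
 [156 156 156 160 162 155 151 147 136 123 110 107 124 147 155 155 153 149
  147 147 144 134]
 [155 156 159 169 175 165 154 146 134 121 108 106 121 140 146 146 140 122
  115 114 111 103]
 [155 156 162 176 181 172 157 144 132 118 106 102 108 114 115 114 109  98
   94  93  92  91]]
```

play_rows(commands=[[[0.0005,-0.001,-0.03],[0,0,0]],[[0.0005,-0.001,-0.0445],[0,0,0]],[[0.0005,-0.001,-0.0445],[0,0,0]]])

```text
time_s: 1.48
position: [0.4902, 0.3011, 0.0728]
tcp_rot: [[0.441, -0.001, -0.897], [0.897, -0.0, 0.441], [-0.001, -1.0, 0.001]]
force: [0.6, 0.2, 0.1]
opening: 1.001
```

play_rows(commands=[[[0,0,0],[0,0,0]],[[0,0,0],[0,0,0]],[[0,0,0],[0,0,0]],[[0,0,0],[0,0,0]]], gripper=0.03)

```text
time_s: 1.98
position: [0.4914, 0.3004, 0.0734]
tcp_rot: [[0.443, 0.001, -0.897], [0.897, 0.0, 0.443], [0.0, -1.0, -0.0]]
force: [0.2, -0.2, -0.4]
opening: 0.63
```

play_rows(commands=[[[0,0,0],[0,0,0]],[[0,0,0],[0,0,0]],[[0,0,0],[0,0,0]],[[0,0,0],[0,0,0]]])

```text
time_s: 2.48
position: [0.4911, 0.3, 0.0731]
tcp_rot: [[0.443, -0.0, -0.897], [0.897, -0.001, 0.443], [-0.001, -1.0, 0.0]]
force: [-0.0, -3.3, 2.5]
opening: 0.518
```

play_rows(commands=[[[0,0,0.03],[0,0,0]],[[0,0,0.08],[0,0,0]],[[0.01,-0.03,0.12],[0,0,0]],[[0.035,-0.075,0.12],[0,0,0]],[[0.06,-0.125,0.12],[0,0,0]],[[0.085,-0.18,0.12],[0,0,0]],[[0.11,-0.235,0.12],[0,0,0]],[[0.13,-0.28,0.12],[0,0,0]],[[0.1455,-0.3118,0.12],[0,0,0]],[[0.1455,-0.3118,0.12],[0,0,0]]])

```text
time_s: 3.72
position: [0.6385, -0.0135, 0.1929]
tcp_rot: [[0.446, 0.003, -0.895], [0.895, -0.0, 0.446], [0.001, -1.0, -0.002]]
force: [-1.2, 0.4, -0.6]
opening: 0.362
```

play_rows(commands=[[[0,0,0],[0,0,0]],[[0,0,0],[0,0,0]]])

```text
time_s: 3.98
position: [0.6361, -0.0103, 0.1928]
tcp_rot: [[0.442, -0.001, -0.897], [0.897, 0.001, 0.442], [0.0, -1.0, 0.001]]
force: [-0.1, -0.5, 0.3]
opening: 0.349
```

```bash
python3 - <<'E'
from h import *
a=cap('top');b=cap('side')
s=read_state();print(s['time_s'],s['position'],s['force'],s['opening'])
im=np.hstack([cv2.resize(a['frame'][130:210,260:340,::-1],(400,400)),cv2.resize(b['frame'][160:240,300:380,::-1],(400,400))])
cv2.imwrite('pics/w1.png',im)
E
```

```text
4.075 [ 0.6363 -0.0104  0.193 ] [-0.4285 -0.3122 -0.746 ] 0.34738602709456873
```

View pics/w1.png

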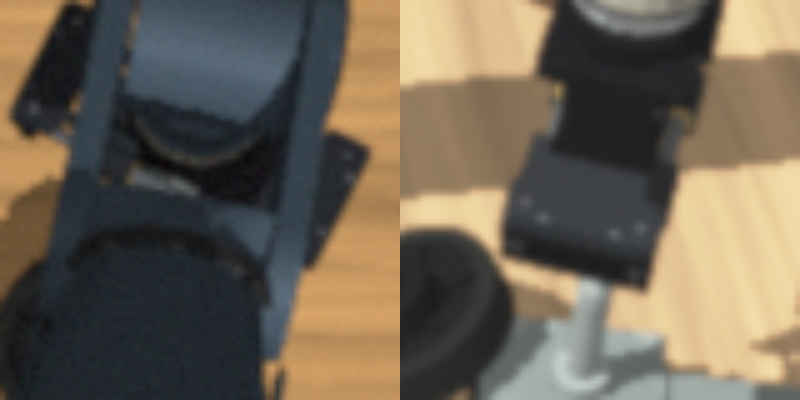

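The wheel slipped out of the grip: the right half shows it tilted, left of the axle near (440,310). I'll raise the gripper, open it and look again.

play_rows(commands=[[[0,0,0.03],[0,0,0]],[[-0.02,-0.05,0.08],[0,0,0]],[[-0.04,-0.11,0.08],[0,0,0]],[[-0.04,-0.11,0.08],[0,0,0]],[[-0.04,-0.11,0.08],[0,0,0]],[[-0.04,-0.11,0.08],[0,0,0]]], gripper=0.087)

```text
time_s: 4.82
position: [0.5968, -0.1199, 0.2725]
tcp_rot: [[0.442, -0.001, -0.897], [0.897, 0.001, 0.442], [0.001, -1.0, 0.001]]
force: [-0.1, 1.1, 1.2]
opening: 0.938
```

```bash
python3 - <<'E'
from h import *
a=cap('top');b=cap('side')
s=read_state();print(s['time_s'],s['position'],s['force'],s['opening'])
im=np.hstack([cv2.resize(a['frame'][90:290,100:300,::-1],(400,400)),cv2.resize(b['frame'][90:290,190:390,::-1],(400,400))])
cv2.imwrite('pics/w2.png',im)
import pickle;pickle.dump((a,b),open('c1.pkl','wb'))
E
```

```text
4.925 [ 0.5969 -0.1198  0.2725] [0.0277 0.0231 0.0278] 0.9770461969954661
```

View pics/w2.png

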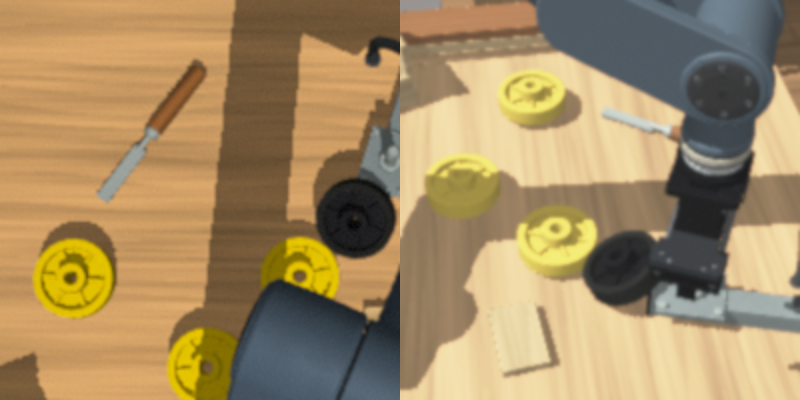

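Top crop: the wheel now lies tilted against the foot plate's corner at about full-image pixel (277,199), between the plate and a yellow wheel. I'll fit its tilt from depth.

```bash
python3 - <<'E'
from h import *
import pickle
a,b=pickle.load(open('c1.pkl','rb'))
for c,roi,n in((a,(255,176,301,222),'top'),(b,(280,200,325,245),'side')):
    P=pts(c);x0,y0,x1,y1=roi
    f=c['frame'].astype(int);M=np.zeros(f.shape[:2],bool);M[y0:y1,x0:x1]=True
    m=(M&(f.max(2)<75)&(P[...,2]>.008)&(P[...,2]<.15)).astype(np.uint8)
    n_,L,st,_=cv2.connectedComponentsWithStats(m);k=1+st[1:,4].argmax();m=L==k
    cn=max(cv2.findContours(m.astype(np.uint8),0,cv2.CHAIN_APPROX_NONE)[0],key=cv2.contourArea);e=cv2.fitEllipse(cn)
    Q=P[m];print(n,st[k],'ell',e,'z',np.percentile(Q[:,2],[1,10,50,90,99]))
    # ransac plane for tyre face
    best=None;r=np.random.default_rng(0)
    for i in range(600):
        p=Q[r.choice(len(Q),3,False)];w=np.cross(p[1]-p[0],p[2]-p[0]);w/=np.linalg.norm(w)+1e-12
        if w[2]<0:w=-w
        if w[2]<.75: continue
        d=(Q-p[0])@w;i_=abs(d)<.003
        if best is None or i_.sum()>best.sum():best=i_
    T=Q[best];ct=T.mean(0);w=np.linalg.svd(T-ct)[2][2];w*=np.sign(w[2])
    d=(Q-ct)@w;H=Q[(d>.008)&(d<.02)]
    print(' plane',best.sum(),len(Q),'normal',w,'tilt',np.degrees(np.arccos(w[2])),'centroid',ct)
    print(' hub top pts',len(H),H.mean(0) if len(H) else '', H.std(0) if len(H) else '')
    # circle extents in-plane
    u=np.cross([0,1,0],w);u/=np.linalg.norm(u);v=np.cross(w,u);X=np.stack([(T-ct)@u,(T-ct)@v],1).astype(np.float32)
    (cx,cy),R=cv2.minEnclosingCircle(X);print(' circle',ct+cx*u+cy*v,R)
E
```

```text
top [ 258  178   40   41 1238] ell ((277.5000305175781, 198.28594970703125), (37.957305908203125, 39.8154296875), 31.858327865600586) z [0.0352 0.0436 0.0672 0.0888 0.0974]
 plane 346 1238 normal [-0.5054  0.1794  0.844 ] tilt 32.434128081911624 centroid [0.548  0.0422 0.0655]
 hub top pts 244 [0.5225 0.0437 0.0655] [0.0244 0.0321 0.0163]
 circle [0.5455 0.0421 0.064 ] 0.06090132147073746
side [282 206  38  39 988] ell ((301.02520751953125, 224.7477569580078), (35.15399169921875, 37.9388427734375), 1.1820489168167114) z [0.0354 0.0433 0.0656 0.0824 0.0888]
 plane 299 988 normal [-0.4025  0.1862  0.8963] tilt 26.32626958446236 centroid [0.5332 0.0316 0.0647]
 hub top pts 121 [0.5341 0.0401 0.0787] [0.0112 0.0131 0.0058]
 circle [0.5378 0.0378 0.0654] 0.061613526195287704
```

```bash
cat >> h.py <<'E'
def wheelfit(c,roi,w,ct):
    P=pts(c);x0,y0,x1,y1=roi;f=c['frame'].astype(int);M=np.zeros(f.shape[:2],bool);M[y0:y1,x0:x1]=True
    Q=P[M&(f.max(2)<80)&(P[...,2]>.005)]
    for i in range(25):
        d=(Q-ct)@w;r=np.linalg.norm(Q-ct-d[:,None]*w,axis=1)
        T=Q[(abs(d)<max(.012-.0008*i,.005))&(r>.046)&(r<.066)]
        o=T.mean(0);w=np.linalg.svd(T-o)[2][2];w=w*np.sign(w[2])
        u=np.cross([0,1,0],w);u/=np.linalg.norm(u);v=np.cross(w,u)
        X=(T-o)@np.stack([u,v],1)
        # algebraic circle centre with mean radius of the ring
        A=np.c_[2*X,np.ones(len(X))];s=np.linalg.lstsq(A,(X**2).sum(1),rcond=None)[0]
        ct=.5*ct+.5*(o+s[0]*u+s[1]*v)
    d=(Q-ct)@w;r=np.linalg.norm(Q-ct-d[:,None]*w,axis=1)
    H=Q[(r<.024)&(d>.007)&(d<.022)]
    return w,ct,len(T),np.sqrt(s[2]+s[0]**2+s[1]**2),H,d[(r<.024)]
E
python3 - <<'E'
from h import *
import pickle
a,b=pickle.load(open('c1.pkl','rb'))
for c,roi in((a,(255,176,301,222)),(b,(280,200,325,245))):
    w,ct,n,R,H,d=wheelfit(c,roi,np.array([-.45,.18,.875]),np.array([.54,.041,.066]))
    print(w,ct,n,R,'hub',len(H),H.mean(0),'expect',ct+.014*w,np.percentile(d,[10,50,90]), 'low/high tyre z',ct[2]-.032*w[2]-.0625*np.sqrt(1-w[2]**2))
E
```

```text
[-0.4054  0.1775  0.8967] [0.5413 0.0442 0.0689] 378 0.055226784497162715 hub 128 [0.5353 0.0469 0.0813] expect [0.5357 0.0467 0.0814] [-0.0138  0.0111  0.0191] low/high tyre z 0.01253723304718184
[-0.4029  0.1851  0.8963] [0.5397 0.0369 0.0661] 317 0.054332017180874215 hub 125 [0.5347 0.0396 0.0786] expect [0.534  0.0395 0.0787] [-0.0078  0.0098  0.0159] low/high tyre z 0.009749899751029419
```

play_rows(commands=[[[-0.03,0.05,-0.02],[0,0,0]],[[-0.06,0.1,-0.05],[-0.07,-0.15,0]],[[-0.08,0.15,-0.08],[-0.13,-0.29,0]],[[-0.09,0.179,-0.11],[-0.187,-0.419,0]],[[-0.091,0.179,-0.126],[-0.187,-0.419,0]],[[-0.091,0.179,-0.126],[-0.187,-0.419,0]],[[-0.091,0.179,-0.126],[-0.187,-0.419,0]]], gripper=0.087)

```text
time_s: 5.8
position: [0.5038, 0.0599, 0.1454]
tcp_rot: [[0.435, 0.402, -0.805], [0.9, -0.178, 0.398], [0.016, -0.898, -0.439]]
force: [0.6, 0.8, -0.4]
opening: 1.002
```

play_rows(commands=[[[0.013,-0.0055,-0.026],[0,0,0]],[[0.02,-0.009,-0.04],[0,0,0]],[[0.0255,-0.0115,-0.052],[0,0,0]],[[0.0255,-0.0115,-0.052],[0,0,0]]])

```text
time_s: 6.3
position: [0.5319, 0.047, 0.0946]
tcp_rot: [[0.437, 0.403, -0.804], [0.899, -0.18, 0.399], [0.016, -0.897, -0.441]]
force: [-0.9, 0.6, -0.8]
opening: 1.0
```

play_rows(commands=[[[0,0,0],[0,0,0]],[[0,0,0],[0,0,0]],[[0,0,0],[0,0,0]],[[0,0,0],[0,0,0]],[[0,0,0],[0,0,0]],[[0,0,0],[0,0,0]],[[0,0,0],[0,0,0]],[[0,0,0],[0,0,0]]], gripper=0.0)

```text
time_s: 7.3
position: [0.5316, 0.0461, 0.0957]
tcp_rot: [[0.44, 0.404, -0.802], [0.898, -0.181, 0.401], [0.017, -0.897, -0.442]]
force: [-0.8, -0.5, 2.3]
opening: 0.516
```

play_rows(commands=[[[0,0,0],[0,0,0]],[[0,0,0],[0,0,0]],[[0,0,0],[0,0,0]]])

```text
time_s: 7.68
position: [0.5317, 0.0461, 0.0957]
tcp_rot: [[0.44, 0.404, -0.802], [0.898, -0.181, 0.401], [0.017, -0.897, -0.442]]
force: [-1.4, -0.6, 3.4]
opening: 0.511
```

play_rows(commands=[[[-0.001,0.0005,0.002],[0,0,0]],[[-0.002,0.001,0.005],[0,0,0]],[[-0.004,0.002,0.01],[0,0,0]],[[-0.006,0.003,0.015],[0,0,0]],[[-0.006,0.003,0.015],[0,0,0]]])

```text
time_s: 8.3
position: [0.5251, 0.0492, 0.11]
tcp_rot: [[0.439, 0.402, -0.803], [0.898, -0.181, 0.401], [0.016, -0.898, -0.441]]
force: [1.4, -2.7, -5.4]
opening: 0.514
```

play_rows(commands=[[[0,0,0.008],[0,0,0]],[[-0.005,0,0.022],[0,0,0]],[[-0.01,0,0.04],[0.03,0.06,0]],[[-0.015,0,0.058],[0.06,0.13,0]],[[-0.015,0,0.076],[0.09,0.2,0]],[[-0.01,0,0.09],[0.12,0.27,0]],[[0,0,0.096],[0.15,0.34,0]],[[0,0,0.098],[0.175,0.39,0]],[[0,0,0.098],[0.187,0.419,0]],[[0,0,0.098],[0.187,0.419,0]]])

```text
time_s: 9.55
position: [0.5252, 0.0489, 0.2074]
tcp_rot: [[0.443, -0.003, -0.896], [0.896, -0.0, 0.443], [-0.002, -1.0, 0.002]]
force: [0.1, 0.5, -6.4]
opening: 0.518
```

```bash
python3 - <<'E'
from h import *
a=cap('top');b=cap('side')
s=read_state();print(s['time_s'],s['position'],s['force'],s['moment'],s['opening'],s['tcp_rot'])
cv2.imwrite('pics/w3.png',cv2.resize(b['frame'][130:260,230:390,::-1],(640,520)))
import pickle;pickle.dump((a,b),open('c2.pkl','wb'))
E
```

```text
9.65 [0.5247 0.0493 0.2076] [-0.7132  0.1653 -5.9312] [-0.0088  0.0137 -0.0133] 0.5142449715350548 [[ 0.4428 -0.0029 -0.8966]
 [ 0.8966 -0.0002  0.4428]
 [-0.0015 -1.      0.0025]]
```

View pics/w3.png

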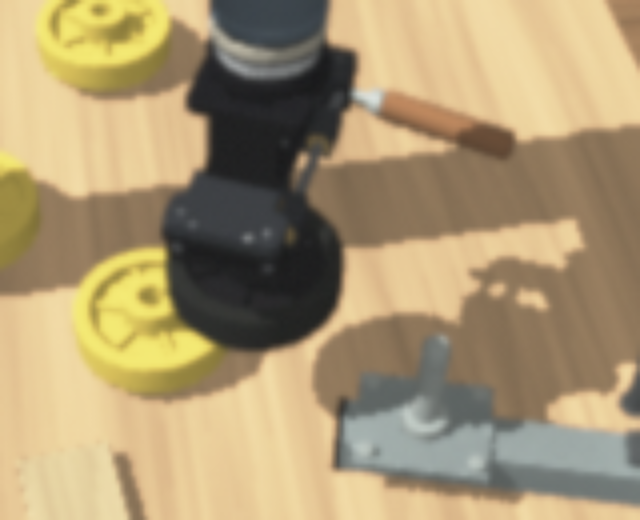

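Wheel is held level in the gripper (crop centre about (255,265), i.e. side-image columns 272–316), clear of the axle at (435,350). Next I'll check its offset from the TCP along x.

```bash
python3 - <<'E'
from h import *
import pickle
a,b=pickle.load(open('c2.pkl','rb'))
f=b['frame'].max(2)
for v in range(188,206,3):
    r=f[v,255:335];i=np.nonzero(r<80)[0]+255;print(v,i.min(),i.max(),(i.min()+i.max())/2)
for z in(.16,.165): print(ray(b,293.9,195,z),ray(b,293.9,198,z))
# top-view: visible wheel parts & rays
g=a['frame'].max(2)
P=pts(b);m=(f<80)&(abs(P[...,2]-.163)<.03);m[:,:255]=0;m[:,335:]=0
Q=P[m];print(len(Q),Q[:,0].min(),Q[:,0].max(),np.percentile(Q[:,0],[1,50,99]))
# project expected axis with offset 0 and -3mm
for o in((0,0),(-.0032,.0016)):
    c=np.array([.5247+o[0],.0493+o[1],.163]); u=[proj(b,c+.0625*np.array([np.cos(t),np.sin(t),0])+[0,0,k])for t in np.linspace(0,6.28,200) for k in(-.016,.016)];u=np.array(u);print(o,u.min(0),u.max(0))
E
```

```text
188 271 313 292.0
191 272 314 293.0
194 272 314 293.0
197 272 314 293.0
200 273 314 293.5
203 273 313 293.0
[0.5239 0.0571 0.16  ] [0.5221 0.0459 0.16  ]
[0.5231 0.0526 0.165 ] [0.5214 0.0415 0.165 ]
869 0.46068218448404286 0.6589864596205277 [0.4628 0.5279 0.6572]
(0, 0) [272.0474 176.3208] [317.4624 217.3568]
(-0.0032, 0.0016) [270.8228 176.0426] [316.2057 217.0347]
```

play_rows(commands=[[[0,0,0.008],[0,0,0]],[[0.005,-0.003,0.022],[0,0,0]],[[0.02,-0.011,0.03],[0,0,0]],[[0.045,-0.024,0.03],[0,0,0]],[[0.07,-0.038,0.03],[0,0,0]],[[0.09,-0.049,0.03],[0,0,0]],[[0.105,-0.057,0.03],[0,0,0]],[[0.113,-0.061,0.03],[0,0,0]],[[0.1153,-0.0623,0.03],[0,0,0]],[[0.1153,-0.0623,0.03],[0,0,0]]])

```text
time_s: 10.9
position: [0.6403, -0.0127, 0.2385]
tcp_rot: [[0.443, -0.002, -0.897], [0.897, 0.0, 0.443], [-0.001, -1.0, 0.002]]
force: [-0.8, -0.6, -5.7]
opening: 0.517
```

```bash
python3 - <<'E'
from h import *
b=cap('side')
s=read_state();print(s['time_s'],s['position'],s['force'],s['moment'],s['opening'])
p=s['position']
f=b['frame'].max(2)
for v in range(168,215,3):
    r=f[v,300:375];i=np.nonzero(r<70)[0]+300;print(v,(i.min(),i.max(),(i.min()+i.max())/2) if len(i) else '')
c=np.array([p[0]-.0035,p[1]+.0017,p[2]-.0445]);u=np.array([proj(b,c+.0625*np.array([np.cos(t),np.sin(t),0])+[0,0,k])for t in np.linspace(0,6.28,200) for k in(-.016,.016)]);print(u.min(0),u.max(0))
print(proj(b,[.6365,-.0113,.124]))
cv2.imwrite('pics/w4.png',cv2.resize(b['frame'][150:250,290:390,::-1],(500,500)))
E
```

```text
10.95 [ 0.6401 -0.0127  0.2385] [-0.0822 -0.6529 -6.5847] [-0.0277  0.0516 -0.0221] 0.5177166055722098
168 (np.int64(337), np.int64(358), np.float64(347.5))
171 (np.int64(336), np.int64(359), np.float64(347.5))
174 (np.int64(335), np.int64(357), np.float64(346.0))
177 (np.int64(333), np.int64(357), np.float64(345.0))
180 (np.int64(330), np.int64(356), np.float64(343.0))
183 (np.int64(329), np.int64(358), np.float64(343.5))
186 (np.int64(325), np.int64(358), np.float64(341.5))
189 (np.int64(321), np.int64(358), np.float64(339.5))
192 (np.int64(319), np.int64(360), np.float64(339.5))
195 (np.int64(318), np.int64(362), np.float64(340.0))
198 (np.int64(318), np.int64(362), np.float64(340.0))
201 (np.int64(318), np.int64(363), np.float64(340.5))
204 (np.int64(318), np.int64(362), np.float64(340.0))
207 (np.int64(318), np.int64(362), np.float64(340.0))
210 (np.int64(320), np.int64(361), np.float64(340.5))
213 (np.int64(321), np.int64(360), np.float64(340.5))
[316.1796 179.5729] [364.9033 222.955 ]
[337.3901 217.3493]
```

play_rows(commands=[[[0,0,-0.01],[0,0,0]],[[0,0,-0.02],[0,0,0]],[[0,0,-0.024],[0,0,0]],[[0,0,-0.028],[0,0,0]],[[0,0,-0.028],[0,0,0]]])

```text
time_s: 11.58
position: [0.6411, -0.0135, 0.2104]
tcp_rot: [[0.443, -0.001, -0.897], [0.897, -0.001, 0.443], [-0.001, -1.0, 0.001]]
force: [-0.0, -1.6, -5.2]
opening: 0.514
```

play_rows(commands=[[[0,0,-0.003],[0,0,0]],[[0,0,-0.006],[0,0,0]],[[0,0,-0.009],[0,0,0]],[[0,0,-0.009],[0,0,0]]])

```text
time_s: 12.08
position: [0.6409, -0.0136, 0.2012]
tcp_rot: [[0.443, -0.001, -0.897], [0.897, -0.001, 0.443], [-0.001, -1.0, 0.001]]
force: [1.0, -3.1, -6.6]
opening: 0.514
```

play_rows(commands=[[[0,0,-0.006],[0,0,0]],[[0,0,-0.014],[0,0,0]],[[0,0,-0.022],[0,0,0]],[[0,0,-0.03],[0,0,0]],[[0,0,-0.037],[0,0,0]],[[0,0,-0.037],[0,0,0]]])

```text
time_s: 12.82
position: [0.6418, -0.0142, 0.1636]
tcp_rot: [[0.443, 0.001, -0.897], [0.897, -0.002, 0.443], [-0.001, -1.0, -0.001]]
force: [2.6, -6.4, -8.8]
opening: 0.515
```

play_rows(commands=[[[0.0005,-0.0015,-0.006],[0,0,0]],[[0.0005,-0.0015,-0.014],[0,0,0]],[[0.0005,-0.0015,-0.02],[0,0,0]],[[0.0005,-0.0015,-0.024],[0,0,0]],[[0.0005,-0.0015,-0.027],[0,0,0]],[[0.0005,-0.0015,-0.027],[0,0,0]]])

```text
time_s: 13.58
position: [0.6418, -0.0146, 0.1373]
tcp_rot: [[0.443, -0.0, -0.897], [0.897, 0.0, 0.443], [-0.0, -1.0, 0.0]]
force: [3.6, -3.0, -7.9]
opening: 0.516
```

play_rows(commands=[[[0.0007,-0.001,-0.002],[0,0,0]],[[0.0007,-0.001,-0.004],[0,0,0]],[[0.0007,-0.001,-0.0055],[0,0,0]],[[0.0007,-0.001,-0.007],[0,0,0]],[[0.0007,-0.001,-0.007],[0,0,0]]])

```text
time_s: 14.2
position: [0.6418, -0.0151, 0.1326]
tcp_rot: [[0.443, -0.001, -0.897], [0.897, 0.0, 0.443], [-0.0, -1.0, 0.001]]
force: [-2.9, -1.4, 6.7]
opening: 0.515
```

The wheel is seated: it stopped at z 0.1326 against the predicted 0.1325, with upward force. Next I'll release it, then pinch the axle top lightly to locate its axis.

play_rows(commands=[[[0,0,0],[0,0,0]],[[0,0,0],[0,0,0]],[[0,0,0.001],[0,0,0]],[[0,0,0.01],[0,0,0]],[[0,0,0.0175],[0,0,0]]], gripper=0.06)

```text
time_s: 14.82
position: [0.6424, -0.0156, 0.1488]
tcp_rot: [[0.443, -0.0, -0.897], [0.897, 0.0, 0.443], [-0.0, -1.0, 0.0]]
force: [1.3, -1.0, -0.1]
opening: 0.688
```

play_rows(commands=[[[-0.003,0.0015,0],[0,0,0]],[[-0.003,0.0015,0],[0,0,0]],[[-0.003,0.0015,0],[0,0,0]],[[-0.003,0.0015,0],[0,0,0]],[[-0.003,0.0015,0],[0,0,0]],[[-0.003,0.0015,0],[0,0,0]],[[-0.003,0.0015,0],[0,0,0]],[[-0.003,0.0015,0],[0,0,0]]], gripper=0.01)

```text
time_s: 15.82
position: [0.6391, -0.0141, 0.1479]
tcp_rot: [[0.443, -0.001, -0.897], [0.897, 0.0, 0.443], [-0.0, -1.0, 0.001]]
force: [-0.3, -0.9, -2.4]
opening: 0.216
```

play_rows(commands=[[[0,0,0],[0,0,0]],[[0,0,0],[0,0,0]],[[0,0,0.05],[0,0,0]],[[-0.03,-0.04,0.08],[0,0,0.08]],[[-0.06,-0.09,0.08],[0,0,0.16]],[[-0.09,-0.14,0.07],[0,0,0.25]],[[-0.12,-0.19,0.04],[0,0,0.25]],[[-0.15,-0.235,0.0],[0,0,0.25]],[[-0.1677,-0.2625,-0.05],[0,0,0.25]],[[-0.1677,-0.2625,-0.06],[0,0,0.25]]], gripper=0.045)

```text
time_s: 17.08
position: [0.469, -0.2776, 0.0857]
tcp_rot: [[0.211, -0.005, -0.977], [0.977, 0.003, 0.211], [0.002, -1.0, 0.005]]
force: [-0.3, 0.3, -0.3]
opening: 0.521
```

play_rows(commands=[[[0,0,0],[0,0,0]],[[0,0,0],[0,0,0]]])

```text
time_s: 17.32
position: [0.4729, -0.2763, 0.0894]
tcp_rot: [[0.206, 0.001, -0.979], [0.979, -0.002, 0.206], [-0.002, -1.0, -0.002]]
force: [0.7, 0.1, 0.1]
opening: 0.523
```

```bash
python3 - <<'E'
from h import *
a=cap('top');b=cap('side')
s=read_state();print(s['time_s'],s['position'],s['force'],s['opening'],s['tcp_rot'][:,0])
P=pts(a);m=(P[...,2]>.112)&(P[...,2]<.125)&(abs(P[...,0]-.638)<.05)&(abs(P[...,1]+.013)<.05);print('hub top z',P[m].mean(0),m.sum())
m=(abs(P[...,2]-.104)<.008)&(abs(P[...,0]-.638)<.07)&(abs(P[...,1]+.013)<.07);print('tyre',P[m].mean(0),m.sum())
im=np.hstack([cv2.resize(a['frame'][140:240,260:400,::-1],(400,286)),cv2.resize(b['frame'][200:350,230:440,::-1],(400,286))])
cv2.imwrite('pics/g1.png',im)
E
```

```text
17.425 [ 0.4729 -0.2762  0.0896] [-0.3921  0.4143  0.4958] 0.5134853771742529 [ 0.2053  0.9787 -0.0019]
hub top z [ 0.6356 -0.0093  0.1178] 131
tyre [ 0.6364 -0.0105  0.1026] 691
```

View pics/g1.png

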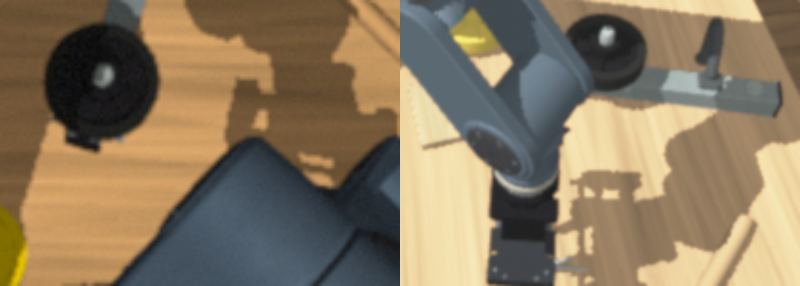

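Wheel flat on the axle with the axle tip showing at (103,75), and hub top z at 0.118; the gripper is over the clip (leg visible at about (560,265) in the right half). Going down to grip.

play_rows(commands=[[[-0.0015,-0.0005,-0.03],[0,0,0]],[[-0.0015,-0.0005,-0.05],[0,0,0]],[[-0.0015,-0.0005,-0.06],[0,0,0]],[[-0.0015,-0.0005,-0.063],[0,0,0]],[[-0.0015,-0.0005,-0.063],[0,0,0]]])

```text
time_s: 18.05
position: [0.4706, -0.2773, 0.0258]
tcp_rot: [[0.207, 0.0, -0.978], [0.978, -0.001, 0.207], [-0.001, -1.0, -0.0]]
force: [0.2, -0.2, -0.4]
opening: 0.516
```

play_rows(commands=[[[0,0,0],[0,0,0]],[[0,0,0],[0,0,0]],[[0,0,0],[0,0,0]],[[0,0,0],[0,0,0]],[[0,0,0],[0,0,0]],[[0,0,0],[0,0,0]],[[0,0,0],[0,0,0]]], gripper=0.0)

```text
time_s: 18.92
position: [0.4701, -0.2771, 0.0254]
tcp_rot: [[0.207, -0.001, -0.978], [0.978, -0.0, 0.207], [-0.0, -1.0, 0.001]]
force: [0.4, 1.1, 5.9]
opening: 0.282
```

play_rows(commands=[[[0,0,0],[0,0,0]],[[0,0,0],[0,0,0]],[[0,0,0.003],[0,0,0]],[[0,0,0.01],[0,0,0]],[[0,0,0.03],[0,0,0]],[[0,0,0.06],[0,0,0]],[[0,0,0.1],[0,0,0]],[[0,0,0.125],[0,0,0]],[[0,0,0.125],[0,0,0]],[[0,0,0.125],[0,0,0]]])

```text
time_s: 20.18
position: [0.4694, -0.2767, 0.1494]
tcp_rot: [[0.207, -0.002, -0.978], [0.978, 0.001, 0.207], [0.0, -1.0, 0.002]]
force: [0.0, 0.6, -0.6]
opening: 0.279
```

```bash
python3 - <<'E'
from h import *
a=cap('top');b=cap('side')
s=read_state();print(s['time_s'],s['position'],s['force'],s['opening'],s['tcp_rot'][:,0],s['joint_positions'])
import pickle;pickle.dump((a,b,s),open('c3.pkl','wb'))
p=s['position'];x=np.array([s['tcp_rot'][1,0],-s['tcp_rot'][0,0],0]);y=np.array([-x[1],x[0],0])
org=p-.005*x-[0,0,.0229];tip=org+.095*x-.010*y
print('expected tip',tip,proj(b,tip),proj(b,org))
u,v=proj(b,org+.05*x).astype(int)
cv2.imwrite('pics/g2.png',cv2.resize(b['frame'][v-30:v+30,u-40:u+40,::-1],(800,600),interpolation=cv2.INTER_CUBIC));print(u-40,v-30)
E
```

```text
20.275 [ 0.4692 -0.2765  0.1488] [ 0.0327 -0.9837 -0.4112] 0.27233902010263583 [0.2074 0.9783 0.0011] [ -42.2471   32.1534   98.7673   -0.0605   49.278  -120.2404]
expected tip [ 0.5551 -0.3049  0.1259] [332.3425 320.2474] [290.8831 313.5839]
272 284
```

View pics/g2.png

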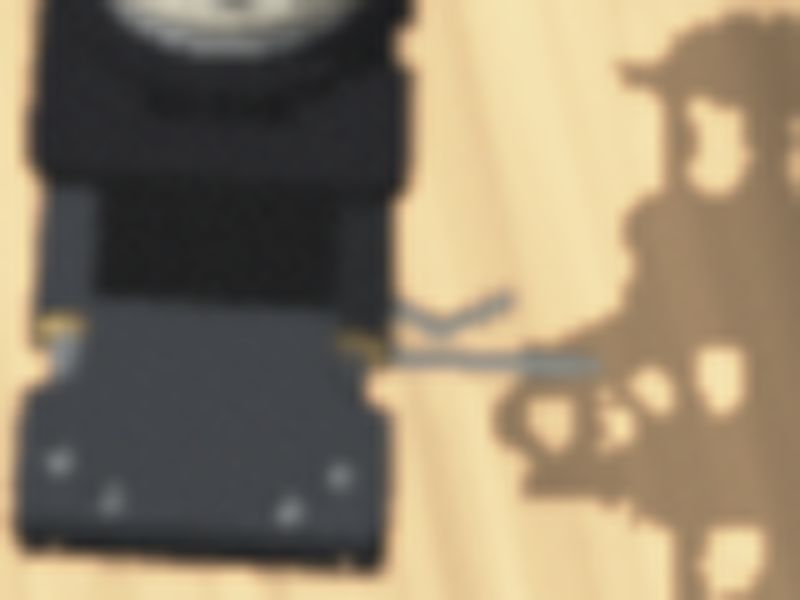

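Tip measured at side pixel (332.0,320.6) versus expected (332.3,320.2), so the clip is held as planned. I'll now work out the probe poses around the axle.

```bash
cat > probe.py <<'E'
from h import *
A=np.array([.6383,-.0134]);G=.005
def tcp(deg,d,A=A,G=G):
    t=np.radians(deg);e=np.array([np.cos(t),np.sin(t)]);f=np.array([-e[1],e[0]]);return A-(d-G)*e+.010*f
def st(A=A):
    s=read_state();x=s['tcp_rot'][:,0];h=np.degrees(np.arctan2(x[1],x[0]))-90
    t=np.radians(h);e=np.array([np.cos(t),np.sin(t)]);f=np.array([-e[1],e[0]]);r=s['position'][:2]-A
    print('t %.2f head %.2f d %.2f lat %.2f z %.1f'%(s['time_s'],h,1e3*(G-r@e),1e3*(r@f-.01),1e3*s['position'][2]),'Fe %.1f Ff %.1f Fz %.1f'%(s['force'][:2]@e,s['force'][:2]@f,s['force'][2]),'Mz %.3f'%s['moment'][2],s['position'])
    return s,h
E
python3 - <<'E'
from probe import *
s,h=st();p=s['position'][:2]
for H in(-12,0,12,24,36,-24,-36,-48,-60,-72):
    print(H,'turn',round(np.radians(H-h),3),[ (tcp(H,d)-p).round(4).tolist() for d in(.125,.112,.1045)], 'z',.1474-s['position'][2])
E
```

```text
t 20.27 head -11.97 d 115.90 lat -302.43 z 148.8 Fe 0.2 Ff -1.0 Fz -0.4 Mz 0.032 [ 0.4692 -0.2765  0.1488]
-12 turn -0.001 [[0.0538, 0.2978], [0.0665, 0.2951], [0.0739, 0.2935]] z -0.001371783243742375
0 turn 0.209 [[0.0491, 0.2731], [0.0621, 0.2731], [0.0696, 0.2731]] z -0.001371783243742375
12 turn 0.418 [[0.0497, 0.2479], [0.0624, 0.2506], [0.0697, 0.2522]] z -0.001371783243742375
24 turn 0.628 [[0.0554, 0.2234], [0.0673, 0.2287], [0.0742, 0.2317]] z -0.001371783243742375
36 turn 0.837 [[0.0662, 0.2006], [0.0767, 0.2083], [0.0828, 0.2127]] z -0.001371783243742375
-24 turn -0.21 [[0.0636, 0.321], [0.0754, 0.3157], [0.0823, 0.3127]] z -0.001371783243742375
-36 turn -0.419 [[0.0779, 0.3417], [0.0884, 0.3341], [0.0945, 0.3297]] z -0.001371783243742375
-48 turn -0.629 [[0.0963, 0.3589], [0.105, 0.3493], [0.11, 0.3437]] z -0.001371783243742375
-60 turn -0.838 [[0.1178, 0.372], [0.1243, 0.3607], [0.128, 0.3542]] z -0.001371783243742375
-72 turn -1.048 [[0.1416, 0.3803], [0.1456, 0.3679], [0.1479, 0.3608]] z -0.001371783243742375
```

play_rows(commands=[[[0.008,0.05,0.02],[0,0,0]],[[0.018,0.11,0.03],[0,0,0]],[[0.028,0.165,0.03],[0,0,0]],[[0.038,0.22,0.03],[0,0,0]],[[0.046,0.265,0.03],[0,0,0]],[[0.053,0.292,0.02],[0,0,0]],[[0.0538,0.2978,0.006],[0,0,0]],[[0.0538,0.2978,-0.001],[0,0,0]],[[0.0665,0.2951,-0.0014],[0,0,0]],[[0.0665,0.2951,-0.0014],[0,0,0]]])

```text
time_s: 21.52
position: [0.5385, 0.0164, 0.1489]
tcp_rot: [[0.209, 0.002, -0.978], [0.978, -0.001, 0.209], [-0.0, -1.0, -0.002]]
force: [0.7, 0.4, -1.4]
opening: 0.279
```

```bash
python3 -c "
from probe import *
st()"
```

```text
t 21.52 head -12.07 d 108.80 lat -1.76 z 148.9 Fe 0.6 Ff 0.5 Fz -1.4 Mz -0.050 [0.5385 0.0164 0.1489]
```

play_rows(commands=[[[0,0,0],[0,0,0]],[[0,0,0],[0,0,0]]])

```text
time_s: 21.78
position: [0.5363, 0.0177, 0.149]
tcp_rot: [[0.208, -0.001, -0.978], [0.978, -0.0, 0.208], [-0.0, -1.0, 0.001]]
force: [-1.0, 0.4, -0.3]
opening: 0.278
```

```bash
python3 -c "
from probe import *
st()"
```

```text
t 21.77 head -12.00 d 111.18 lat -0.80 z 149.0 Fe -1.1 Ff 0.1 Fz -0.3 Mz 0.006 [0.5363 0.0177 0.149 ]
```

play_rows(commands=[[[0.0002,0.0008,-0.0016],[0,0,0]],[[0.003,0.0002,-0.0016],[0,0,0]],[[0.0055,-0.0003,-0.0016],[0,0,0]],[[0.0067,-0.0006,-0.0016],[0,0,0]],[[0.0067,-0.0006,-0.0016],[0,0,0]]])

```text
time_s: 22.4
position: [0.5433, 0.0174, 0.1471]
tcp_rot: [[0.207, -0.001, -0.978], [0.978, -0.0, 0.207], [-0.0, -1.0, 0.001]]
force: [0.0, -0.2, 0.0]
opening: 0.276
```

```bash
python3 -c "
from probe import *
st()"
```

```text
t 22.40 head -11.96 d 104.30 lat 0.40 z 147.1 Fe 0.1 Ff -0.2 Fz 0.0 Mz 0.041 [0.5433 0.0174 0.1471]
```

Still free at d=104.3; advance another 1.5 mm.

play_rows(commands=[[[0.0008,-0.0003,0],[0,0,0]],[[0.0015,-0.0006,0],[0,0,0]],[[0.0015,-0.0006,0],[0,0,0]]])

```text
time_s: 22.78
position: [0.5443, 0.0169, 0.147]
tcp_rot: [[0.207, -0.002, -0.978], [0.978, 0.0, 0.207], [-0.0, -1.0, 0.002]]
force: [-0.9, 0.3, -0.1]
opening: 0.277
```

```bash
python3 -c "
from probe import *
st()"
```

```text
t 22.77 head -11.96 d 103.25 lat 0.19 z 147.0 Fe -1.0 Ff 0.1 Fz -0.1 Mz -0.006 [0.5443 0.0169 0.147 ]
```

play_rows(commands=[[[0.0006,-0.0001,0],[0,0,0]],[[0.0012,-0.0003,0],[0,0,0]],[[0.0012,-0.0003,0],[0,0,0]]])

```text
time_s: 23.15
position: [0.5456, 0.0167, 0.1469]
tcp_rot: [[0.207, -0.001, -0.978], [0.978, 0.0, 0.207], [-0.0, -1.0, 0.001]]
force: [-0.1, 1.4, 0.1]
opening: 0.28
```

```bash
python3 -c "
from probe import *
st()"
```

```text
t 23.15 head -11.96 d 101.94 lat 0.24 z 146.9 Fe -0.4 Ff 1.4 Fz 0.1 Mz 0.121 [0.5456 0.0167 0.1469]
```

play_rows(commands=[[[0.001,-0.0002,0],[0,0,0]],[[0.002,-0.0004,0],[0,0,0]],[[0.002,-0.0004,0],[0,0,0]]])

```text
time_s: 23.52
position: [0.5486, 0.0161, 0.1473]
tcp_rot: [[0.207, 0.001, -0.978], [0.978, -0.0, 0.207], [-0.0, -1.0, -0.001]]
force: [1.3, 2.6, -0.6]
opening: 0.279
```

```bash
python3 -c "
from probe import *
st()"
```

```text
t 23.52 head -11.96 d 98.84 lat 0.23 z 147.3 Fe 0.7 Ff 2.8 Fz -0.6 Mz 0.199 [0.5486 0.0161 0.1473]
```

The nose is already 6 mm into the hole. The side force (+f) says the hole's heading is lower, so I'll work out a turn of −6° about the axle's axis.

```bash
python3 - <<'E'
from probe import *
s,h=st();p=s['position'][:2]
for H in(-15,-18,-21):
    print(H,round(np.radians(H-h),3),[(d,(tcp(H,d)-p).round(4).tolist()) for d in(.0988,.097,.095)])
E
```

```text
t 23.52 head -11.96 d 98.84 lat 0.23 z 147.3 Fe 0.7 Ff 2.8 Fz -0.6 Mz 0.199 [0.5486 0.0161 0.1473]
-15 -0.053 [(0.0988, [0.0017, 0.0045]), (0.097, [0.0034, 0.004]), (0.095, [0.0053, 0.0035])]
-18 -0.105 [(0.0988, [0.0036, 0.009]), (0.097, [0.0053, 0.0085]), (0.095, [0.0072, 0.0079])]
-21 -0.158 [(0.0988, [0.0057, 0.0135]), (0.097, [0.0074, 0.0128]), (0.095, [0.0092, 0.0121])]
```

play_rows(commands=[[[0.0008,0.0022,0],[0,0,-0.026]],[[0.0017,0.0045,0],[0,0,-0.053]],[[0.0026,0.0068,0],[0,0,-0.079]],[[0.0036,0.009,0],[0,0,-0.105]],[[0.0036,0.009,0],[0,0,-0.105]],[[0.0036,0.009,0],[0,0,-0.105]]])

```text
time_s: 24.28
position: [0.5514, 0.025, 0.1471]
tcp_rot: [[0.309, -0.001, -0.951], [0.951, -0.0, 0.309], [-0.0, -1.0, 0.001]]
force: [0.3, 0.0, -1.4]
opening: 0.279
```

```bash
python3 -c "
from probe import *
st()"
```

```text
t 24.27 head -17.98 d 99.50 lat -0.24 z 147.1 Fe 0.3 Ff 0.1 Fz -1.4 Mz 0.122 [0.5514 0.025  0.1471]
```

play_rows(commands=[[[0.0014,-0.0005,0],[0,0,0]],[[0.0029,-0.0009,0],[0,0,0]],[[0.0043,-0.0014,0],[0,0,0]],[[0.0043,-0.0014,0],[0,0,0]]])

```text
time_s: 24.78
position: [0.5562, 0.0237, 0.1471]
tcp_rot: [[0.309, -0.0, -0.951], [0.951, -0.0, 0.309], [-0.0, -1.0, -0.0]]
force: [0.5, 1.7, -0.4]
opening: 0.282
```

```bash
python3 -c "
from probe import *
st()"
```

```text
t 24.77 head -17.98 d 94.50 lat -0.07 z 147.1 Fe -0.1 Ff 1.8 Fz -0.4 Mz 0.175 [0.5562 0.0237 0.1471]
```

play_rows(commands=[[[0.0014,0.0015,0],[0,0,-0.035]],[[0.003,0.0028,0],[0,0,-0.07]],[[0.0045,0.0048,0],[0,0,-0.07]],[[0.006,0.0043,0],[0,0,-0.07]],[[0.007,0.004,0],[0,0,-0.07]],[[0.007,0.004,0],[0,0,-0.07]]])

```text
time_s: 25.52
position: [0.5611, 0.0279, 0.1466]
tcp_rot: [[0.375, -0.005, -0.927], [0.927, 0.001, 0.375], [-0.001, -1.0, 0.005]]
force: [-4.5, 4.0, -0.4]
opening: 0.275
```

```bash
python3 -c "
from probe import *
st()"
```

```text
t 25.52 head -22.01 d 92.06 lat -0.61 z 146.6 Fe -5.6 Ff 2.0 Fz -0.4 Mz 0.042 [0.5611 0.0279 0.1466]
```

play_rows(commands=[[[-0.0005,0.001,0.0005],[0,0,0]],[[-0.0005,0.0012,0.0008],[0,0,0]],[[-0.0005,0.0012,0.0008],[0,0,0]]])

```text
time_s: 25.9
position: [0.5617, 0.0288, 0.1477]
tcp_rot: [[0.375, -0.002, -0.927], [0.927, 0.0, 0.375], [-0.001, -1.0, 0.002]]
force: [-4.8, 2.0, -0.4]
opening: 0.277
```

```bash
python3 -c "
from probe import *
st()"
```

```text
t 25.90 head -22.01 d 91.82 lat 0.44 z 147.7 Fe -5.1 Ff 0.1 Fz -0.4 Mz -0.043 [0.5617 0.0288 0.1477]
```

```bash
python3 - <<'E'
from probe import *
a=cap('top');b=cap('side')
s,h=st();print(s['force'],s['moment'],s['opening'])
import pickle;pickle.dump((a,b,s),open('c4.pkl','wb'))
u,v=proj(b,[.6383,-.0134,.1245]).astype(int);w,x=proj(a,[.61,.0,.1245]).astype(int)
cv2.imwrite('pics/i1.png',np.hstack([cv2.resize(b['frame'][v-25:v+25,u-34:u+16,::-1],(400,400),interpolation=cv2.INTER_CUBIC),cv2.resize(a['frame'][x-25:x+25,w-25:w+25,::-1],(400,400),interpolation=cv2.INTER_CUBIC)]));print(u-34,v-25,w-25,x-25)
E
```

```text
t 26.00 head -22.00 d 91.81 lat 0.50 z 147.7 Fe -5.4 Ff -0.3 Fz -1.1 Mz -0.101 [0.5617 0.0289 0.1477]
[-5.1504  1.7221 -1.1347] [ 0.3261  0.7873 -0.1013] 0.2785505298212081
304 192 266 150
```

View pics/i1.png

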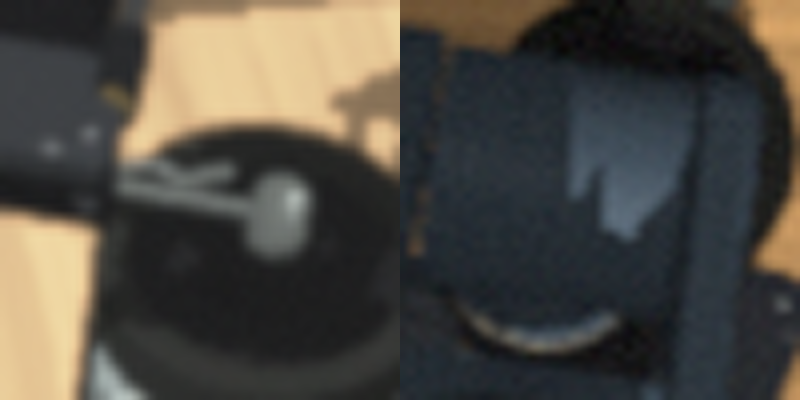

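The leg meets the axle at crop (247,208), with nothing showing beyond it; the bow end is at (235,172), just short of the axle. I'll check the predicted bow-end and axle pixels against these.

```bash
python3 - <<'E'
from probe import *
import pickle
a3,b3,s3=pickle.load(open('c3.pkl','rb'));a,b,s=pickle.load(open('c4.pkl','rb'))
def P(s,x,y,z=0):
    X=s['tcp_rot'][:,0];f=X/np.linalg.norm(X);e=np.array([f[1],-f[0],0]);return s['position']+(x-.005)*e+y*f-[0,0,.0229-z]
bow3=(272+512/10,284+295/10);print('g2 bow seen',bow3,'tip seen (332,320.6)')
for x in(.072,.075,.077):
    for y in(.004,.0065): print(x,y,proj(b3,P(s3,x,y)),'now',proj(b,P(s,x,y)))
print('now seen bow (333.4,213.5); leg/axle (334.9,218)')
for x in(.08,.0825,.085,.095): print('leg x',x,proj(b,P(s,x,-.01)))
for z in(.118,.1245,.14): print('axle',z,proj(b,[.6383,-.0134,z]))
print('axle top seen', (304+285/8,192+180/8))
E
```

```text
g2 bow seen (323.2, 313.5) tip seen (332,320.6)
0.072 0.004 [322.2261 313.8487] now [332.0224 212.4801]
0.072 0.0065 [322.2287 312.829 ] now [332.1647 211.8178]
0.075 0.004 [323.5327 313.9279] now [333.077  212.6748]
0.075 0.0065 [323.5329 312.9079] now [333.2179 212.012 ]
0.077 0.004 [324.4039 313.9807] now [333.7806 212.8047]
0.077 0.0065 [324.4025 312.9604] now [333.9205 212.1416]
now seen bow (333.4,213.5); leg/axle (334.9,218)
leg x 0.08 [334.0544 216.7529]
leg x 0.0825 [334.9422 216.9183]
leg x 0.085 [335.8306 217.0837]
leg x 0.095 [339.3908 217.7467]
axle 0.118 [337.9683 219.2019]
axle 0.1245 [338.2138 217.7447]
axle 0.14 [338.8089 214.2142]
axle top seen (339.625, 214.5)
```

```bash
python3 - <<'E'
from probe import *
s,h=st();p=s['position'][:2]
for H in(-18,-26,-30):
    t=np.radians(H);f=np.array([-np.sin(t),np.cos(t)])
    print(H,round(np.radians(H-h),3),[(d,(tcp(H,d)+.0004*f-p).round(4).tolist()) for d in(.094,.092,.090,.088)])
E
```

```text
t 26.00 head -22.00 d 91.81 lat 0.50 z 147.7 Fe -5.4 Ff -0.3 Fz -1.1 Mz -0.101 [0.5617 0.0289 0.1477]
-18 0.07 [(0.094, [-0.0049, -0.0049]), (0.092, [-0.003, -0.0055]), (0.09, [-0.0011, -0.0061]), (0.088, [0.0008, -0.0067])]
-26 -0.07 [(0.094, [0.0011, 0.0061]), (0.092, [0.0029, 0.0052]), (0.09, [0.0047, 0.0044]), (0.088, [0.0065, 0.0035])]
-30 -0.14 [(0.094, [0.0047, 0.0112]), (0.092, [0.0064, 0.0102]), (0.09, [0.0081, 0.0092]), (0.088, [0.0099, 0.0082])]
```

play_rows(commands=[[[-0.0025,0.001,-0.0003],[0,0,0]],[[-0.001,0.0035,-0.0003],[0,0,-0.035]],[[0.0005,0.0063,-0.0003],[0,0,-0.07]],[[0.002,0.0057,-0.0003],[0,0,-0.07]],[[0.0033,0.005,-0.0003],[0,0,-0.07]],[[0.0033,0.005,-0.0003],[0,0,-0.07]]])

```text
time_s: 26.75
position: [0.5657, 0.0337, 0.1476]
tcp_rot: [[0.438, -0.001, -0.899], [0.899, -0.0, 0.438], [-0.0, -1.0, 0.001]]
force: [-2.5, -0.3, -0.5]
opening: 0.281
```

```bash
python3 -c "
from probe import *
st()"
```

```text
t 26.75 head -26.00 d 90.93 lat 0.54 z 147.6 Fe -2.1 Ff -1.3 Fz -0.5 Mz -0.138 [0.5657 0.0337 0.1476]
```

play_rows(commands=[[[0.0009,-0.0007,0],[0,0,0]],[[0.0018,-0.0012,0],[0,0,0]],[[0.0027,-0.0016,0],[0,0,0]],[[0.0027,-0.0016,0],[0,0,0]]])

```text
time_s: 27.25
position: [0.5668, 0.033, 0.1471]
tcp_rot: [[0.438, -0.004, -0.899], [0.899, 0.001, 0.438], [-0.001, -1.0, 0.005]]
force: [-5.9, 2.3, -0.3]
opening: 0.277
```

```bash
python3 -c "
from probe import *
st()"
```

```text
t 27.25 head -26.01 d 89.63 lat 0.29 z 147.1 Fe -6.4 Ff -0.5 Fz -0.3 Mz -0.110 [0.5668 0.033  0.1471]
```

play_rows(commands=[[[0.0017,0.0024,0],[0,0,-0.035]],[[0.0033,0.0048,0],[0,0,-0.07]],[[0.0033,0.0048,0],[0,0,-0.07]],[[0.0033,0.0048,0],[0,0,-0.07]]])

```text
time_s: 27.75
position: [0.5713, 0.0371, 0.1474]
tcp_rot: [[0.5, -0.002, -0.866], [0.866, 0.0, 0.5], [-0.001, -1.0, 0.002]]
force: [-3.4, 1.7, -0.8]
opening: 0.278
```

```bash
python3 -c "
from probe import *
s,h=st();print(s['moment'])"
```

```text
t 27.75 head -29.99 d 88.31 lat 0.23 z 147.4 Fe -3.8 Ff -0.3 Fz -0.8 Mz -0.177 [0.5713 0.0371 0.1474]
[ 0.2517  0.7245 -0.1769]
```

Turning further negative frees it, and the remaining moment (about −0.1 N m, the axle's own turning friction) points the same way. Continuing to −36°.

play_rows(commands=[[[0.0018,0.0023,0],[0,0,-0.035]],[[0.0037,0.0046,0],[0,0,-0.07]],[[0.0056,0.0068,0],[0,0,-0.105]],[[0.0056,0.0068,0],[0,0,-0.105]],[[0.0056,0.0068,0],[0,0,-0.105]]])

```text
time_s: 28.38
position: [0.5781, 0.0431, 0.1479]
tcp_rot: [[0.588, 0.001, -0.809], [0.809, -0.001, 0.588], [0.0, -1.0, -0.002]]
force: [-2.1, -2.8, -1.1]
opening: 0.276
```

```bash
python3 -c "
from probe import *
s,h=st();print(s['moment'])"
```

```text
t 28.38 head -36.00 d 86.85 lat 0.33 z 147.9 Fe -0.1 Ff -3.5 Fz -1.1 Mz -0.212 [0.5781 0.0431 0.1479]
[-0.4088  0.2893 -0.2118]
```

play_rows(commands=[[[0.0004,-0.0011,-0.0004],[0,0,0]],[[0.0012,-0.0017,-0.0004],[0,0,0]],[[0.002,-0.0023,-0.0004],[0,0,0]],[[0.0028,-0.0029,-0.0004],[0,0,0]],[[0.0028,-0.0029,-0.0004],[0,0,0]]])

```text
time_s: 29.0
position: [0.5798, 0.0411, 0.1471]
tcp_rot: [[0.588, -0.001, -0.809], [0.809, 0.0, 0.588], [-0.0, -1.0, 0.001]]
force: [-1.8, -0.1, -0.5]
opening: 0.277
```

```bash
python3 -c "
from probe import *
s,h=st();print(s['moment'])"
```

```text
t 29.00 head -36.03 d 84.37 lat -0.36 z 147.1 Fe -1.4 Ff -1.1 Fz -0.5 Mz -0.192 [0.5798 0.0411 0.1471]
[-0.0882  0.455  -0.1924]
```

play_rows(commands=[[[0.002,0.002,0],[0,0,-0.035]],[[0.004,0.0038,0],[0,0,-0.07]],[[0.005,0.003,0],[0,0,-0.07]],[[0.0058,0.0025,0],[0,0,-0.07]],[[0.0058,0.0025,0],[0,0,-0.07]]])

```text
time_s: 29.62
position: [0.586, 0.0432, 0.1472]
tcp_rot: [[0.643, -0.0, -0.766], [0.766, -0.0, 0.643], [-0.0, -1.0, 0.0]]
force: [-1.4, -1.3, -0.3]
opening: 0.277
```

```bash
python3 -c "
from probe import *
s,h=st();print(s['moment'])"
```

```text
t 29.62 head -40.03 d 81.44 lat -0.33 z 147.2 Fe -0.2 Ff -1.8 Fz -0.3 Mz -0.239 [0.586  0.0432 0.1472]
[-0.3019  0.3361 -0.2395]
```

play_rows(commands=[[[0.0015,0.0005,0],[0,0,-0.026]],[[0.003,0.0015,0],[0,0,-0.052]],[[0.0045,0.0008,0],[0,0,-0.052]],[[0.0058,-0.0003,0],[0,0,-0.052]],[[0.0068,-0.0013,0],[0,0,-0.052]],[[0.0068,-0.0013,0],[0,0,-0.052]]])

```text
time_s: 30.38
position: [0.5928, 0.0419, 0.1472]
tcp_rot: [[0.682, -0.0, -0.731], [0.731, 0.0, 0.682], [-0.0, -1.0, 0.0]]
force: [-0.8, -1.2, -0.4]
opening: 0.274
```

```bash
python3 -c "
from probe import *
s,h=st();print(s['moment'])"
```

```text
t 30.38 head -43.02 d 75.96 lat -0.59 z 147.2 Fe 0.3 Ff -1.4 Fz -0.4 Mz -0.182 [0.5928 0.0419 0.1472]
[-0.2483  0.1962 -0.182 ]
```

play_rows(commands=[[[0.0011,-0.001,0],[0,0,0]],[[0.0022,-0.0021,0],[0,0,0]],[[0.0032,-0.0032,0],[0,0,0]],[[0.0042,-0.0043,0],[0,0,0]],[[0.0042,-0.0043,0],[0,0,0]]])

```text
time_s: 31.0
position: [0.5971, 0.0377, 0.1473]
tcp_rot: [[0.682, -0.0, -0.731], [0.731, 0.0, 0.682], [0.0, -1.0, 0.0]]
force: [0.9, -1.1, -0.3]
opening: 0.276
```

```bash
python3 -c "
from probe import *
s,h=st();print(s['moment'])"
```

```text
t 31.00 head -43.02 d 69.96 lat -0.72 z 147.3 Fe 1.4 Ff -0.2 Fz -0.3 Mz -0.086 [0.5971 0.0377 0.1473]
[-0.182   0.0616 -0.0863]
```

Free at d=70 with almost no force; continuing onto the bow ramp.

play_rows(commands=[[[0.0011,-0.001,0],[0,0,0]],[[0.0022,-0.002,0],[0,0,0]],[[0.0033,-0.0031,0],[0,0,0]],[[0.0044,-0.0041,0],[0,0,0]],[[0.0044,-0.0041,0],[0,0,0]]])

```text
time_s: 31.62
position: [0.6001, 0.0349, 0.1469]
tcp_rot: [[0.682, -0.003, -0.731], [0.731, 0.002, 0.682], [-0.001, -1.0, 0.004]]
force: [-2.8, 3.8, -0.3]
opening: 0.279
```

```bash
python3 -c "
from probe import *
s,h=st();print(s['moment'])"
```

```text
t 31.62 head -43.02 d 65.84 lat -0.74 z 146.9 Fe -4.6 Ff 0.9 Fz -0.3 Mz -0.030 [0.6001 0.0349 0.1469]
[ 0.7112  0.4784 -0.0304]
```

play_rows(commands=[[[0.0009,-0.0008,0],[0,0,0]],[[0.0018,-0.0016,0],[0,0,0]],[[0.0026,-0.0025,0],[0,0,0]],[[0.0035,-0.0033,0],[0,0,0]],[[0.0044,-0.0041,0],[0,0,0]],[[0.0053,-0.0049,0],[0,0,0]],[[0.0053,-0.0049,0],[0,0,0]]])

```text
time_s: 32.5
position: [0.605, 0.0308, 0.1468]
tcp_rot: [[0.682, -0.004, -0.731], [0.731, 0.003, 0.682], [-0.0, -1.0, 0.005]]
force: [-2.1, 4.7, 0.5]
opening: 0.276
```

```bash
python3 -c "
from probe import *
s,h=st();print(s['moment'])"
```

```text
t 32.50 head -43.00 d 59.53 lat -0.39 z 146.8 Fe -4.7 Ff 1.9 Fz 0.5 Mz -0.036 [0.605  0.0308 0.1468]
[ 0.8822  0.492  -0.0358]
```

play_rows(commands=[[[0.0009,-0.0008,0],[0,0,0]],[[0.0018,-0.0016,0],[0,0,0]],[[0.0026,-0.0025,0],[0,0,0]],[[0.0035,-0.0033,0],[0,0,0]],[[0.0035,-0.0033,0],[0,0,0]]])

```text
time_s: 33.12
position: [0.612, 0.0243, 0.1476]
tcp_rot: [[0.682, 0.004, -0.731], [0.731, -0.002, 0.682], [0.001, -1.0, -0.004]]
force: [3.0, -0.0, -2.0]
opening: 0.279
```

```bash
python3 -c "
from probe import *
s,h=st();print(s['moment'])"
```

```text
t 33.12 head -42.99 d 49.98 lat -0.33 z 147.6 Fe 2.2 Ff 2.0 Fz -2.0 Mz 0.018 [0.612  0.0243 0.1476]
[-0.1618 -0.3558  0.0177]
```

It has sprung over and now pulls forward (Fe is positive). Following it home.

play_rows(commands=[[[0.0011,-0.001,0],[0,0,0]],[[0.0022,-0.002,0],[0,0,0]],[[0.0033,-0.003,0],[0,0,0]],[[0.0044,-0.004,0],[0,0,0]],[[0.0044,-0.004,0],[0,0,0]]])

```text
time_s: 33.75
position: [0.615, 0.0211, 0.1474]
tcp_rot: [[0.682, 0.001, -0.731], [0.731, -0.0, 0.682], [0.0, -1.0, -0.001]]
force: [3.2, -1.8, -0.4]
opening: 0.279
```

```bash
python3 -c "
from probe import *
s,h=st();print(s['moment'])"
```

```text
t 33.75 head -43.01 d 45.62 lat -0.66 z 147.4 Fe 3.6 Ff 0.9 Fz -0.4 Mz 0.099 [0.615  0.0211 0.1474]
[-0.1539 -0.4752  0.0988]
```

play_rows(commands=[[[0.0007,-0.0007,0],[0,0,0]],[[0.0015,-0.0014,0],[0,0,0]],[[0.0015,-0.0014,0],[0,0,0]]])

```text
time_s: 34.12
position: [0.6154, 0.0205, 0.147]
tcp_rot: [[0.682, -0.002, -0.731], [0.731, 0.001, 0.682], [-0.001, -1.0, 0.002]]
force: [1.6, 0.9, -0.6]
opening: 0.276
```

```bash
python3 -c "
from probe import *
s,h=st();print(s['moment'])"
```

```text
t 34.12 head -43.02 d 44.83 lat -0.83 z 147.0 Fe 0.5 Ff 1.7 Fz -0.6 Mz 0.090 [0.6154 0.0205 0.147 ]
[ 0.2136 -0.1959  0.0899]
```

play_rows(commands=[[[0.0003,-0.0003,0],[0,0,0]],[[0.0003,-0.0003,0],[0,0,0]],[[0.0003,-0.0003,0],[0,0,0]],[[0.0003,-0.0003,0],[0,0,0]],[[0.0003,-0.0003,0.01],[0,0,0]],[[0.0003,-0.0003,0.04],[0,0,0]],[[-0.03,0.0,0.09],[0,0,0]],[[-0.08,0.04,0.12],[0,0,0]],[[-0.13,0.1,0.13],[0,0,0]],[[-0.15,0.15,0.13],[0,0,0]]], gripper=0.05)

```text
time_s: 35.38
position: [0.4713, 0.1583, 0.2784]
tcp_rot: [[0.684, 0.002, -0.73], [0.73, 0.001, 0.684], [0.002, -1.0, -0.001]]
force: [0.6, 0.0, 0.3]
opening: 0.577
```

play_rows(commands=[[[-0.03,0.05,0],[0,0,0]],[[-0.06,0.1,0],[0,0,0]],[[-0.06,0.1,0],[0,0,0]],[[-0.06,0.1,0],[0,0,0]]])

```text
time_s: 35.88
position: [0.4128, 0.2577, 0.2771]
tcp_rot: [[0.681, 0.001, -0.732], [0.732, 0.0, 0.681], [0.001, -1.0, -0.0]]
force: [0.7, 0.6, -0.4]
opening: 0.575
```

```bash
python3 - <<'E'
from probe import *
a=cap('top');b=cap('side');s=read_state();print(s['time_s'],s['position'],s['force'])
import pickle;pickle.dump((a,b,s),open('c5.pkl','wb'))
u,v=proj(b,[.63,-.0134,.1245]).astype(int);w,x=proj(a,[.625,-.005,.1245]).astype(int)
cv2.imwrite('pics/f1.png',np.hstack([cv2.resize(b['frame'][v-20:v+20,u-22:u+18,::-1],(400,400),interpolation=cv2.INTER_CUBIC),cv2.resize(a['frame'][x-23:x+22,w-22:w+23,::-1],(400,400),interpolation=cv2.INTER_CUBIC)]));print(u-22,v-20,w-22,x-23)
# predicted home clip in both views
t=np.radians(-43);e=np.array([np.cos(t),np.sin(t),0]);f=np.array([-e[1],e[0],0]);O=np.array([.6383,-.0134,.1245])
for nm,p in(('coil',O-.046*e+.01*f),('tip',O+.049*e),('axle top',O+[0,0,.0155])): print(nm,proj(b,p),proj(a,p))
P=pts(a);m=(P[...,2]>.098)&(P[...,2]<.112)&(abs(P[...,0]-.638)<.075)&(abs(P[...,1]+.013)<.075);Q=P[m];c=Q.mean(0);n=np.linalg.svd(Q-c)[2][2];print('tyre plane',c,n,m.sum())
E
```

```text
35.975 [0.4134 0.2568 0.2768] [-0.1442 -0.4953  0.7804]
313 198 271 147
coil [325.8462 208.3184] [283.4136 174.6267]
tip [353.8255 225.6835] [307.2556 154.568 ]
axle top [338.8089 214.2142] [296.5021 165.0607]
tyre plane [ 0.6368 -0.0118  0.1038] [-0.0012 -0.0129  0.9999] 531
```

View pics/f1.png

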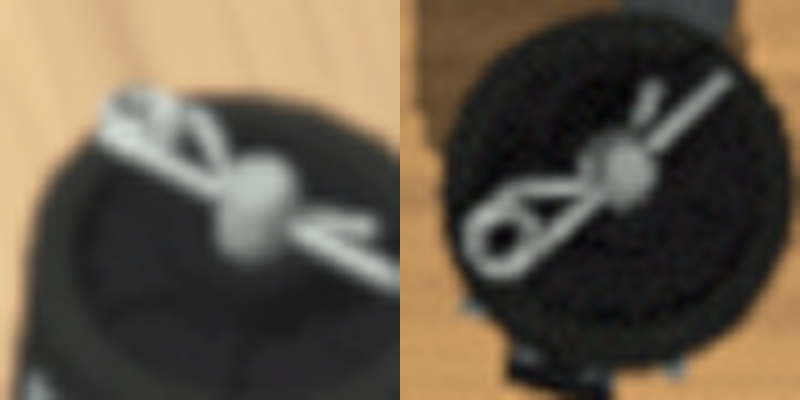

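The clip is home: in the top crop the coil is at (498,232), the tip at (728,75), and the bow curls round the axle at (628,172). Coil and tip lie within about 0.5 mm of the predicted home position along the leg. The wheel is level (tyre top at 0.1038 m). The arm is clear, so I'm handing in.

```bash
python3 -c "
from rig import *
print(hand_in())"
```

```text
the job is handed in; nothing more can be done
None
```

The wheel is on the axle and the clip is home. Both are released, and I handed the job in at about 36 s of the 72 s allowed; no verdict was reported.

**What went wrong:** on the first lift the wheel slipped out of the gripper and came to rest tilted against the stand's foot plate. I took it again with the gripper tilted to match and set it on the axle. The fall did not show any effect on the stand. I did not check the stand's exact position afterwards, beyond finding the axle where expected.

**Clip:** the nose entered the hole on the first probe, at a heading of −12°. Side force and moment then led me round to about −43° while the leg slid in. The axial force I read was never above about 6.5 N. The bow sprung over and pulled the clip home.

**Last checks:**
- **Wheel:** the tyre's upper side is at 103.8 mm (104 expected), tilted about 0.013 rad.
- **Clip:** the leg shows on the far side of the axle and the bow is round it. Coil and tip are within about 0.5 mm of home along the leg.
- **Disagreement:** after release the clip's heading looks about 4° lower than when I let go, probably because the clip and axle relaxed.
- **Chisel, hammer, offcut:** the arm never went near them, but I did not measure their final positions.

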